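Turn the paint carousel to the pink jar

ROBOT

A 7-joint arm with a two-finger parallel gripper is mounted at the origin on the work surface. World frame = base frame: x ahead of the robot, y to its left, z up, the work surface at z = 0. Lengths are in m, angles in rad, forces in N, time in s.
With the tool pointing down it reaches from about 0.35 to 0.9 m from the base axis. Payload 19.9 kg.
Tool frame: the origin (TCP) lies on the centre line of the jaws, within the pads' length; the fingertips stand 19 mm ahead of it and the grasp point (between the pads) is the TCP; z points along the fingers, y is the line along which they close (so a half turn about z gives the same grasp; the last joint's range is limited). The gripper opens to 85 mm and grips with 20 to 120 N. Pads are 22 mm wide; open, the fingers measure 114 mm over their backs; the gripper's body (76 mm by 85 mm) begins 54 mm behind the grasp point. The pads swing forward as they close: fully open they stand 13 mm farther back than shut.
Start: joints at [1.232, 0.417, -0.01, 1.614, 0.005, 1.111, -0.053], TCP at [0.183, -0.597, 0.25] pointing down, gripper open.
Joint ranges: [-2.81, 2.81], [-0.39, 2.02], [-1.27, 1.25], [0.06, 2.57], [-1.19, 4.33], [0.19, 2], [-2.82, 2.82]. Speed limits (rad/s): [1.89, 1.89, 2.39, 2.39, 3.01, 3.01, 3.01].

INTERFACE

Orientations are given as a rotation vector (axis times angle).
In Python, from cell import arm gives the robot as it stands.
- The arm moves only by the shell command python3 -m crank 'ROWS' [OPENING]. ROWS is JSON, a list of rows, each a list of 2 entries, a list of its own where there are three numbers: the shift along the tool's x, y, z in cm, then the turn, a rotation vector about the tool's x, y, z in rad. In form: [[[x, y, z], [wx, wy, wz]], ...]. A call has exactly 5 rows; each row shifts and turns the commanded pose from where the row before left it, along the tool's axes as they then stand; what a row does not reach is not made up. A row lasts 1/8 s, in which the tool goes at most 62.5 mm and 10.7 degrees, less where a joint would pass 70% of its speed; a pose out of reach is approached as far as the arm can. A call with a gripper value outside its range is refused whole. OPENING is the gripper command: -1 is fully open, 1 is shut, values between are in proportion, set as the call begins (- or left out, the last holds). The fingers move at their own pace and stop on an object; the grip force is fixed at half the most. Time passes only in rows, so rows that do not move let the fingers close, or fill a call up. It gives the time, the measured TCP pose, the force, the opening and the grip force at its end, in the units of the state.
- arm.read_state(): the state, without advancing time (a new reading comes with each control period).
- arm.capture(name): name is "scene" or "top"; returns (picture, depth): 480x640x3 uint8, red, green, blue; 480x640 float32, m along the optical axis (not along the pixel's ray), 0 where there is no reading.
- arm.get_calibration(name): a dict with "K" (3x3 intrinsics, pixels), "R" (3x3) and "t" (3): a world point X has camera coordinates R X + t. Camera axes: x right, y down, z forward; pixel columns grow to the right and rows downward; lengths in m; the calibration is good to about 2 mm. A picture is of the moment at which its call begins. get_calibration takes no time and is no camera call.
- arm.close_job(): hands the job in; it is judged then, once.
The state is a dict: "time": time; "joint_pos": joint angles; "joint_velocities": joint speeds; "joint_efforts": joint torques, N m; "position": TCP position; "tool_rot": TCP orientation; "ft_force": force on the tool from outside, world axes, zero at the start; "torque": the same for the moment, N m; "width": finger opening in m; "grip_force": force on a finger pad.
Only numpy, scipy, OpenCV 4.12 (cv2) and the standard library are available. Lean on these libraries where they do the work, as an engineer would, in place of code of your own. Each camera call takes 0.05 s, during which the arm holds its last target. There are 200 camera calls.

TASK

The next colour for the pour painting is pink: push the rim of the paint carousel round with your fingertips until the pink jar stands squarely at the front, right behind the cork mat in the middle of the carousel's front tray, and leave it at rest there. Turn it calmly, without flinging it round; do not push on or lift the jars, and leave the cup, the bottle and the spray can standing where they are.

Things in the scene. Friction and masses are not known exactly. Their poses are not given: they have to be found in the camera images.
- stand: Fixed pale plywood stand of the carousel. Origin: on the table, straight under the turntable's axis; z up; its -x axis points to the FRONT of the carousel (towards the robot, up to 0.25 rad off the world's -x). The board is 300 mm wide, 12 mm thick, from 265 mm in front of the axis to 135 mm behind it. A steel bearing of 70 mm radius carries the turntable.
- cork_mat (a point): Middle of the round brown cork jar mat, 62 mm across, in the shallow tray that forms the front end of the stand; 218 mm straight in front of the turntable's axis, 15 mm above the table. The tray's lip reaches 21 mm above the table, the two brushes lying in the tray 20 mm.
- turntable (a joint): Angle in rad by which the turntable has been turned since the start (0 at the start), growing counter-clockwise seen from above. It turns all the way round both ways without stops; its bearing has light friction (0.06 N m, under 1 N at the rim), so it stops within a few degrees when let go.
- turntable_top (a point): Centre of the turntable's flat upper face, on its axis, 70 mm above the table; z up, x and y turn with it. Brown wooden disc, 158 mm outer radius, 25 mm thick (underside 45 mm above the table, free space below the rim). Six collars for jars (60 mm across, 12 mm high) lie at 0, 60, ... 300 degrees from its x axis, 98 mm from the axis; finger notches in the rim at 30, 90, ... 330 degrees.
- notch (a point): One of six equal finger notches in the turntable's rim, each halfway between two jars: this point is in the middle of its floor, 138 mm from the axis, at the upper face (70 mm above the table). The notch is 20 mm deep, open outwards, above and below, and about 54 mm wide between its upright sides, whose outer corners are rounded 10 mm. It turns with the turntable.
- brush_pot (a point): Centre of the mouth of the metal brush pot fixed in the middle of the turntable: 36 mm radius, 70 mm high above the upper face; its brushes reach 145 mm above the upper face and stay within 45 mm of the axis.
- cup: Lilac plastic mixing cup, 72 mm across, 95 mm tall, empty (30 g), standing on the table to the left of the carousel as seen from the robot. Bystander. Origin: centre of its underside.
- squeeze_bottle: White squeeze bottle with a pointed nozzle, 60 mm in diameter, 190 mm tall, on the table to the right of the carousel as seen from the robot. Bystander. Origin: centre of its underside.
- spray_can: White and green spray can with a black nozzle, 53 mm in diameter, 146 mm tall, on the table left of the carousel, further back than the cup. Bystander. Origin: centre of its underside.
- jar_white: White paint jar with a lid of the same colour, 48 mm in diameter, 53 mm tall, 50 to 100 g, standing loose in one of the turntable's six collars, its centre 98 mm from the turntable's axis. Origin: centre of its underside, 70 mm above the table. Its own yaw means nothing.
- jar_pink: Pink paint jar with a lid of the same colour, 48 mm in diameter, 53 mm tall, 50 to 100 g, standing loose in one of the turntable's six collars, its centre 98 mm from the turntable's axis. Origin: centre of its underside, 70 mm above the table. Its own yaw means nothing. This is the jar to bring to the front.
- jar_blue: Blue paint jar with a lid of the same colour, 48 mm in diameter, 53 mm tall, 50 to 100 g, standing loose in one of the turntable's six collars, its centre 98 mm from the turntable's axis. Origin: centre of its underside, 70 mm above the table. Its own yaw means nothing.
- jar_yellow: Yellow paint jar with a lid of the same colour, 48 mm in diameter, 53 mm tall, 50 to 100 g, standing loose in one of the turntable's six collars, its centre 98 mm from the turntable's axis. Origin: centre of its underside, 70 mm above the table. Its own yaw means nothing.
- jar_green: Green paint jar with a lid of the same colour, 48 mm in diameter, 53 mm tall, 50 to 100 g, standing loose in one of the turntable's six collars, its centre 98 mm from the turntable's axis. Origin: centre of its underside, 70 mm above the table. Its own yaw means nothing.
- jar_black: Black paint jar with a lid of the same colour, 48 mm in diameter, 53 mm tall, 50 to 100 g, standing loose in one of the turntable's six collars, its centre 98 mm from the turntable's axis. Origin: centre of its underside, 70 mm above the table. Its own yaw means nothing.
There are look-alikes about, which are no part of the job. There is more than one size of the jar_white; the one meant has the size given above.

How it is judged:
By the outcome, as a careful person would: the job done as asked, in the order asked, and still so for the second after the job is handed in, with the robot touching nothing.
It also fails if it takes over 64 s, if anything falls off the work surface, if the arm or the gripper's body presses on something with over 40 N, if the wrist force passes 120 N, or if a joint passes its speed limit or range.

## Working session

There is one attempt and no reset: what is moved stays moved. The work goes in short steps, Python scripts to look and compute and a shell command to move; the robot and the scene stay as the last step left them, time stands still between calls to the robot, and variables do not carry over. Pictures are saved under pics/ and viewed, at most 10 in all, crops included, and the job is handed in when it is done.

```bash
mkdir -p pics; ls; python3 - <<'E'
from cell import arm
import cv2,numpy as np
for n in("scene","top"):
    p,d=arm.capture(n); np.savez(f"pics/{n}0.npz",p=p,d=d); cv2.imwrite(f"pics/{n}0.png",p[:,:,::-1])
    c=arm.get_calibration(n); print(n,c["K"].round(1).tolist(),(-c["R"].T@c["t"]).round(3),c["R"].round(3).tolist())
s=arm.read_state();print(s["time"],s["position"],s["tool_rot"],s["width"])
E
```

```text
pics
scene [[514.5, 0.0, 318.0], [0.0, 514.5, 234.0], [0.0, 0.0, 1.0]] [ 1.095 -0.514  0.835] [[0.703, 0.711, 0.02], [0.512, -0.486, -0.708], [-0.493, 0.508, -0.706]]
top [[611.2, 0.0, 317.4], [0.0, 611.2, 244.9], [0.0, 0.0, 1.0]] [0.363 0.028 1.471] [[0.023, -1.0, 0.021], [-0.987, -0.026, -0.159], [0.159, -0.017, -0.987]]
0.1 [ 0.18327962 -0.59723199  0.24973242] [-3.10580058e+00 -4.65818036e-01  3.72257998e-04] 0.08555950382303266
```

View pics/scene0.png

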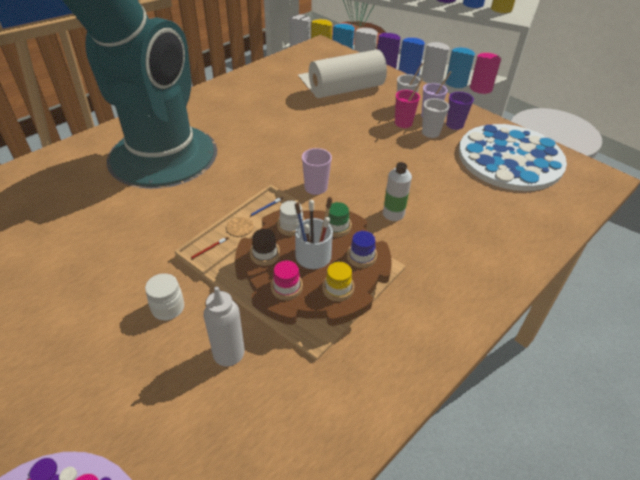

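View pics/top0.png

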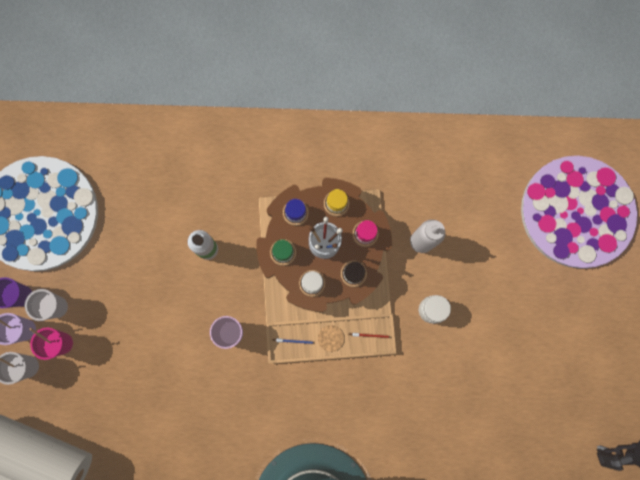

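The top view shows the pink jar at (366,233), the cork mat at (332,338), the axis near (325,243), the bottle at (430,237) and the cup at (226,332). Things that could be taken for the pink jar are the pink cup at (47,343) and the pink dots on the plate at (565,180); the shelf pots in the scene view (485,72) and the pink cup there (406,108) also count. I choose the jar at (366,233), in its collar on the turntable.

```bash
cat > h.py <<'E'
from cell import arm
import cv2,numpy as np
def ray(n,uv,z):
    c=arm.get_calibration(n);K,R,t=map(np.array,(c["K"],c["R"],c["t"]))
    o=-R.T@t; d=R.T@np.linalg.solve(K,[uv[0],uv[1],1.]); return (o+d*(z-o[2])/d[2])[:2]
def blob(p,lo,hi,box):
    x0,y0,x1,y1=box; h=cv2.cvtColor(p,cv2.COLOR_RGB2HSV)[y0:y1,x0:x1]
    m=cv2.inRange(h,np.array(lo),np.array(hi)); n,l,s,c=cv2.connectedComponentsWithStats(m)
    i=1+s[1:,4].argmax(); return c[i]+[x0,y0],s[i,4]
HS=dict(pink=((155,140,100),(175,255,255)),blue=((110,120,60),(130,255,255)),yellow=((20,170,120),(32,255,255)),green=((55,100,30),(90,255,255)))
def jars(p,n,box):
    return {k:(ray(n,(b:=blob(p,*v,box))[0],.123),b[1],b[0]) for k,v in HS.items()}
E
python3 - <<'E'
from h import *
from scipy.optimize import least_squares
J={}
for n,box in(("top",(250,170,400,310)),("scene",(230,190,400,320))):
    p=np.load(f"pics/{n}0.npz")["p"]; J[n]=jars(p,n,box)
    for k,v in J[n].items(): print(n,k,v[0].round(4),v[1],v[2].round(1))
    x0,y0,x1,y1=box; cv2.imwrite(f"pics/crop_{n}.png",cv2.resize(p[y0:y1+60,x0:x1,::-1],None,fx=3,fy=3,interpolation=cv2.INTER_CUBIC)[:600,:800])
    off={'pink':0,'yellow':60,'blue':120,'green':180}
    def f(q): return np.concatenate([q[:2]+.098*np.array([np.cos(q[2]+np.radians(o)),np.sin(q[2]+np.radians(o))])-J[n][k][0] for k,o in off.items()])
    r=least_squares(f,[.6,0,-1.5]); print(r.x.round(4),np.degrees(r.x[2]),abs(r.fun).max())
# mat
for n,uv in(("top",(332,338)),("scene",(240,227))): print(n,"mat",ray(n,uv,.015))
print("cup",ray("top",(226,332),.095),"bottle",ray("top",(428,238),.12),"can",ray("top",(200,240),.1),"whitejar",ray("top",(435,309),.06))
# stand board edges from top: tray long front edge corners
print([ray("top",c,.012).round(3).tolist() for c in((269,362),(396,353),(259,193),(381,191))])
E
```

```text
top pink [ 0.6167 -0.1046] 344 [366.5 230.2]
top blue [0.6616 0.0576] 296 [294.9 208.8]
top yellow [ 0.6866 -0.0365] 328 [336.8 199.1]
top green [0.5676 0.0836] 272 [282.  249.7]
[ 0.5921 -0.0107 -1.3157] -75.38615020780185 0.0009381499740188232
scene pink [ 0.6285 -0.1145] 590 [285.9 273.2]
scene blue [0.6711 0.051 ] 335 [364.  240.5]
scene yellow [ 0.6973 -0.0457] 532 [339.4 274.1]
scene green [0.5769 0.0791] 210 [338.8 210.1]
[ 0.6024 -0.0183 -1.3131] -75.23495536051574 0.002680795947437517
top mat [ 0.37663357 -0.0362305 ]
scene mat [ 0.38282125 -0.03647457]
cup [0.3836976  0.20326673] bottle [ 0.6031493  -0.24369174] can [0.58854417 0.27091246] whitejar [ 0.44780612 -0.2709408 ]
[[0.318, 0.11], [0.345, -0.188], [0.723, 0.149], [0.737, -0.15]]
```

View pics/crop_top.png

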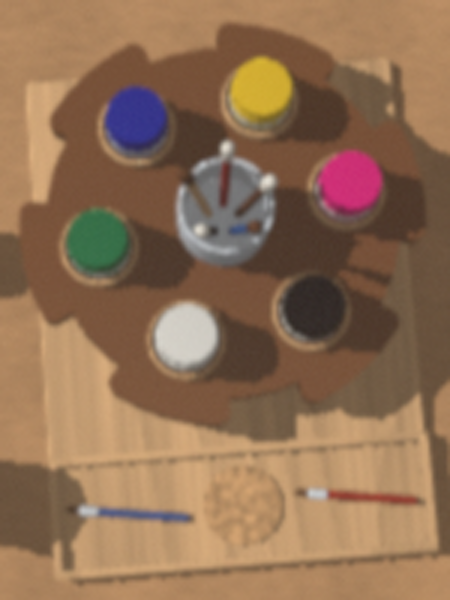

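The crop shows the pink jar at crop pixel (350,183), in a collar beside black and yellow. The front notch is at (260,405) and the mat at (245,505). Axis ≈ (0.593,-0.012), front bearing 186°, pink at 284.6°, so the turn needed is about -98°, in two front-side sweeps of 49° each. First I travel to above the front notch, at bearing 194.6°.

```bash
python3 -m crank '[[[1.7,-1.9,0],[0,0,0]],[[2.8,-3,0],[0,0,0]],[[2.8,-3,0],[0,0,0]],[[2.8,-3,0],[0,0,0]],[[2.8,-3,0],[0,0,0]]]' 0.65
python3 -m crank '[[[2.8,-3,0],[0,0,0]],[[2.8,-3,0],[0,0,0]],[[2.8,-3,0],[0,0,0]],[[2.8,-3,0],[0,0,0]],[[2.8,-3,0],[0,0,0]]]'
python3 -m crank '[[[2.8,-3,0],[0,0,0]],[[2.8,-3,0],[0,0,0]],[[2.8,-3,0],[0,0,0]],[[2.8,-3,0],[0,0,0.043]],[[1.5,-1.7,0],[0,0,0]]]'
cat > w.py <<'E'
# prints shift (cm) in tool axes and turn to stand over bearing a(deg) at radius r, tip height z
import sys; from h import *
from scipy.spatial.transform import Rotation as Ro
a=np.radians(float(sys.argv[1])); r=float(sys.argv[2]); A=np.array([.593,-.0115])
s=arm.read_state(); M=Ro.from_rotvec(s["tool_rot"]).as_matrix(); P=s["position"]
T=A+r*np.array([np.cos(a),np.sin(a)]); d=np.array([*T,float(sys.argv[3])+.019])-P
yaw=np.arctan2(M[1,0],M[0,0]); dy=(a+np.pi-yaw+np.pi)%(2*np.pi)-np.pi
v=P[:2]-A
print("t",s["time"],"P",P.round(4),"width",round(s["width"],4),"bearing",np.degrees(np.arctan2(v[1],v[0]))%360,"r",np.hypot(*v),"z axis",M[:,2].round(3))
print("shift cm",(M.T@d*100).round(2),"turn z",-dy, "F",s["ft_force"].round(1))
E
python3 w.py 194.6 .154 .056
```

```text
time: 0.72
position: [0.2663, -0.4253, 0.2501]
tool_rot: [-3.106, -0.466, 0.0]
ft_force: [0.5, -0.2, -0.6]
width: 0.015
grip_force: 0.0
time: 1.35
position: [0.356, -0.241, 0.2502]
tool_rot: [-3.107, -0.466, 0.0]
ft_force: [1.3, 0.0, 0.0]
width: 0.0148
grip_force: 0.0
time: 1.98
position: [0.4383, -0.0726, 0.2502]
tool_rot: [-3.116, -0.401, 0.0]
ft_force: [0.2, 0.2, 0.4]
width: 0.0152
grip_force: 0.0
t 1.975 P [ 0.4383 -0.0726  0.2502] width 0.0152 bearing 201.54613889403845 r 0.16631114970373753 z axis [-0.  0. -1.]
shift cm [ 1.11 -2.   17.52] turn z 0.0011285805609997368 F [0.2 0.2 0.4]
```

```bash
python3 -m crank '[[[0.55,-1,2],[0,0,0]],[[0.55,-1,3],[0,0,0]],[[0,0,4],[0,0,0]],[[0,0,3.5],[0,0,0]],[[0,0,1.5],[0,0,0]]]'
python3 w.py 194.6 .154 .056
python3 - <<'E'
from h import *
a=[]
for n,b in(("scene",(210,150,370,310)),("top",(250,190,410,350))):
    p,_=arm.capture(n); a.append(cv2.resize(p[b[1]:b[3],b[0]:b[2],::-1],(400,400),interpolation=cv2.INTER_CUBIC))
cv2.imwrite("pics/near.png",np.hstack(a))
E
```

```text
time: 2.6
position: [0.4425, -0.0522, 0.1087]
tool_rot: [-3.115, -0.399, 0.004]
ft_force: [0.6, -0.1, 0.7]
width: 0.0148
grip_force: 0.0
t 2.6 P [ 0.4425 -0.0522  0.1087] width 0.0148 bearing 195.12260882368443 r 0.15584724087932933 z axis [-0.003  0.001 -1.   ]
shift cm [ 0.19 -0.14  3.37] turn z 0.0001324423268052044 F [ 0.6 -0.1  0.7]
```

View pics/near.png

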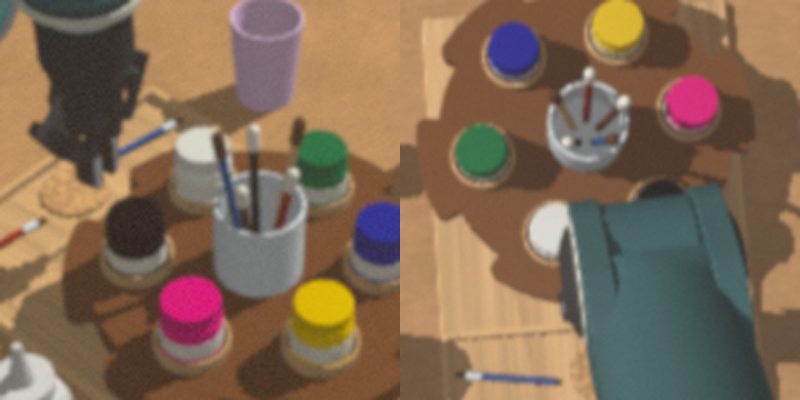

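The left half of the picture shows the fingertips at (95,175), midway between the white and black jars and just outside the rim, with the jars clear. I go down into the notch.

```bash
python3 -m crank '[[[0,0,0.8],[0,0,0]],[[0,0,0.9],[0,0,0]],[[0,0,0.8],[0,0,0]],[[0,0,0.5],[0,0,0]],[[0,0,0],[0,0,0]]]'
python3 w.py 194.6 .154 .056
```

```text
time: 3.32
position: [0.4433, -0.0523, 0.08]
tool_rot: [-3.116, -0.399, 0.001]
ft_force: [-0.2, -0.6, -0.0]
width: 0.0146
grip_force: 0.0
t 3.325 P [ 0.4433 -0.0523  0.08  ] width 0.0146 bearing 195.2281029633251 r 0.15516363537510452 z axis [-0.001  0.    -1.   ]
shift cm [ 0.12 -0.17  0.5 ] turn z 1.3068206101252144e-05 F [-0.2 -0.6 -0. ]
```

```bash
python3 -m crank '[[[0.1,-0.1,0.2],[0,0,0]],[[0,0,0.2],[0,0,0]],[[0,0,0],[0,0,0]],[[0,0,0],[0,0,0]],[[0,0,0],[0,0,0]]]' 0.55
python3 w.py 194.6 .154 .056
```

```text
time: 3.95
position: [0.4442, -0.0511, 0.0764]
tool_rot: [-3.116, -0.399, -0.0]
ft_force: [-0.4, -0.2, 1.0]
width: 0.0191
grip_force: 0.0
t 3.95 P [ 0.4442 -0.0511  0.0764] width 0.0191 bearing 194.8989674458357 r 0.153995754229445 z axis [ 0.  0. -1.]
shift cm [-0.   -0.08  0.14] turn z -9.280099405373221e-06 F [-0.4 -0.2  1. ]
```

```bash
python3 -m crank '[[[0,-0.31,0],[0,0,0.02]],[[0.01,-0.46,0],[0,0,0.03]],[[0.02,-0.77,0],[0,0,0.05]],[[0.03,-0.92,0],[0,0,0.06]],[[0.03,-0.92,0],[0,0,0.06]]]'
python3 w.py 182 .154 .056
```

```text
time: 4.58
position: [0.4392, -0.0171, 0.0763]
tool_rot: [-3.141, -0.05, 0.0]
ft_force: [-0.2, 0.3, -0.1]
width: 0.0189
grip_force: 0.2
t 4.575 P [ 0.4392 -0.0171  0.0763] width 0.0189 bearing 182.102385398028 r 0.1539052209008396 z axis [-0.  0. -1.]
shift cm [-0.01 -0.03  0.13] turn z -0.003214427448764212 F [-0.2  0.3 -0.1]
```

```bash
python3 -m crank '[[[0.03,-0.92,0],[0,0,0.06]],[[0.03,-0.92,0],[0,0,0.06]],[[0.03,-0.92,0],[0,0,0.06]],[[0.03,-0.92,0],[0,0,0.06]],[[0.03,-0.92,0],[0,0,0.06]]]'
python3 w.py 160 .154 .056
python3 -m crank '[[[0.03,-0.92,0],[0,0,0.06]],[[0.03,-0.92,0],[0,0,0.06]],[[0.03,-0.92,0],[0,0,0.06]],[[0.03,-0.92,0],[0,0,0.06]],[[0.02,-0.77,0],[0,0,0.05]]]'
python3 -m crank '[[[0.01,-0.46,0],[0,0,0.03]],[[0,-0.31,0],[0,0,0.02]],[[0,0,0],[0,0,0]],[[0,0,0],[0,0,0]],[[0,0,0],[0,0,0]]]'
python3 w.py 145 .154 .056
```

```text
time: 5.2
position: [0.4446, 0.0285, 0.0763]
tool_rot: [-3.113, 0.42, 0.0]
ft_force: [-0.4, 0.2, -0.0]
width: 0.019
grip_force: 0.2
t 5.2 P [0.4446 0.0285 0.0763] width 0.019 bearing 164.93059556938834 r 0.15372609096959275 z axis [-0.  0. -1.]
shift cm [ 0.02 -1.32  0.13] turn z 0.08091464502233592 F [-0.4  0.2 -0. ]
time: 5.82
position: [0.4624, 0.0692, 0.0763]
tool_rot: [-3.02, 0.865, 0.0]
ft_force: [-1.5, -0.1, 0.1]
width: 0.0192
grip_force: 0.3
time: 6.45
position: [0.4667, 0.0747, 0.0763]
tool_rot: [2.999, -0.936, -0.0]
ft_force: [-0.1, -0.9, -0.4]
width: 0.0189
grip_force: 0.0
t 6.45 P [0.4667 0.0747 0.0763] width 0.0189 bearing 145.68270616763226 r 0.15295365991355372 z axis [-0.  0. -1.]
shift cm [-0.1  -0.18  0.13] turn z 0.005618103597260671 F [-0.1 -0.9 -0.4]
```

```bash
python3 -m crank '[[[0,0,-0.5],[0,0,0]],[[0,0,-1.5],[0,0,0]],[[0,0,-2.5],[0,0,0]],[[0,0,-2.5],[0,0,0]],[[0,0,-1.5],[0,0,0]]]' 0.65
cat > m.py <<'E'
import sys; from h import *
from scipy.optimize import least_squares
p,_=arm.capture("top"); cv2.imwrite(f"pics/{sys.argv[1]}.png",p[:,:,::-1])
off=dict(pink=0,yellow=60,blue=120,green=180); J=jars(p,"top",(250,170,400,310)); A=np.array([.5921,-.0107])
for k,v in J.items():
    d=v[0]-A; print(k,v[0].round(4),v[1],"r",np.hypot(*d).round(4),"pink bearing",(np.degrees(np.arctan2(d[1],d[0]))-off[k])%360)
E
python3 m.py mid; python3 w.py 205.7 .154 .09
```

```text
time: 7.08
position: [0.4671, 0.075, 0.1632]
tool_rot: [-2.998, 0.936, -0.003]
ft_force: [-0.1, -0.8, 0.1]
width: 0.0148
grip_force: 0.0
pink [ 0.5403 -0.0929] 351 r 0.0972 pink bearing 237.76880360952896
blue [ 0.6894 -0.0144] 302 r 0.0973 pink bearing 237.82266725594064
yellow [ 0.6379 -0.0968] 325 r 0.0976 pink bearing 238.01796170692026
green [0.6438 0.0719] 273 r 0.0975 pink bearing 237.94384348199208
t 7.125 P [0.4677 0.0751 0.1643] width 0.0149 bearing 145.3544056012842 r 0.15232351932952096 z axis [ 0.003  0.    -1.   ]
shift cm [ 7.61 13.39  5.52] turn z -1.0538162868753478 F [ 2.  -0.6  2.7]
```

```bash
python3 -m crank '[[[0.09,1.68,0],[0,0,-0.11]],[[0.09,1.68,0],[0,0,-0.11]],[[0.09,1.68,0],[0,0,-0.11]],[[0.09,1.68,0],[0,0,-0.11]],[[0.09,1.68,0],[0,0,-0.11]]]'
python3 -m crank '[[[0.09,1.68,0],[0,0,-0.11]],[[0.09,1.68,0],[0,0,-0.11]],[[0.09,1.68,0],[0,0,-0.11]],[[0.09,1.68,0],[0,0,-0.11]],[[0.09,1.68,0],[0,0,-0.1]]]'
python3 w.py 207.9 .154 .056
```

```text
time: 7.75
position: [0.4393, -0.0042, 0.1611]
tool_rot: [-3.141, 0.081, 0.001]
ft_force: [0.3, 0.2, -0.1]
width: 0.0148
grip_force: 0.0
time: 8.38
position: [0.4576, -0.0854, 0.161]
tool_rot: [-3.048, -0.759, 0.001]
ft_force: [1.1, -0.2, 0.3]
width: 0.0146
grip_force: 0.0
t 8.375 P [ 0.4576 -0.0854  0.161 ] width 0.0146 bearing 208.61070352294036 r 0.15426286039578116 z axis [-0.001  0.    -1.   ]
shift cm [ 0.03 -0.19  8.6 ] turn z 0.0011635360709938425 F [ 1.1 -0.2  0.3]
```

```bash
python3 -m crank '[[[0,-0.1,1.5],[0,0,0]],[[0,-0.1,2.5],[0,0,0]],[[0,0,1.5],[0,0,0]],[[0,0,0.5],[0,0,0]],[[0,0,0],[0,0,0]]]'
python3 w.py 207.9 .154 .056
python3 -m crank '[[[0,0,0.8],[0,0,0]],[[0,0,0.8],[0,0,0]],[[0,0,0.5],[0,0,0]],[[0,0,0.3],[0,0,0]],[[0,0,0],[0,0,0]]]'
python3 w.py 207.9 .154 .056
```

```text
time: 9.0
position: [0.4567, -0.0828, 0.1012]
tool_rot: [-3.05, -0.754, 0.001]
ft_force: [-0.5, 0.6, 0.1]
width: 0.0149
grip_force: 0.0
t 9.0 P [ 0.4567 -0.0828  0.1012] width 0.0149 bearing 207.60414918491466 r 0.15378584371590773 z axis [-0.  0. -1.]
shift cm [-0.02  0.08  2.62] turn z -0.0022612896268565663 F [-0.5  0.6  0.1]
time: 9.62
position: [0.4567, -0.0829, 0.0771]
tool_rot: [-3.049, -0.754, 0.0]
ft_force: [-0.1, 0.2, 0.2]
width: 0.0151
grip_force: 0.0
t 9.625 P [ 0.4567 -0.0829  0.0771] width 0.0151 bearing 207.65679140995465 r 0.1539220648063685 z axis [-0.  0. -1.]
shift cm [-0.01  0.07  0.21] turn z -0.0020945368085634186 F [-0.1  0.2  0.2]
```

```bash
python3 -m crank '[[[0,-0.31,0],[0,0,0.02]],[[0.01,-0.46,0],[0,0,0.03]],[[0.02,-0.77,0],[0,0,0.05]],[[0.03,-0.92,0],[0,0,0.06]],[[0.03,-0.92,0],[0,0,0.06]]]' 0.52
python3 -m crank '[[[0.03,-0.92,0],[0,0,0.06]],[[0.03,-0.92,0],[0,0,0.06]],[[0.03,-0.92,0],[0,0,0.06]],[[0.03,-0.92,0],[0,0,0.06]],[[0.03,-0.92,0],[0,0,0.06]]]'
python3 -m crank '[[[0.03,-0.92,0],[0,0,0.06]],[[0.03,-0.92,0],[0,0,0.06]],[[0.03,-0.92,0],[0,0,0.06]],[[0.02,-0.77,0],[0,0,0.05]],[[0.02,-0.61,0],[0,0,0.04]]]'
python3 -m crank '[[[0.01,-0.46,0],[0,0,0.03]],[[0,-0.31,0],[0,0,0.02]],[[0,0,0],[0,0,0]],[[0,0,0],[0,0,0]],[[0,0,0],[0,0,0]]]'
python3 w.py 156 .154 .056; python3 m.py s2
```

```text
time: 10.25
position: [0.4443, -0.0511, 0.0775]
tool_rot: [3.115, 0.41, 0.0]
ft_force: [0.9, -1.0, 0.8]
width: 0.0205
grip_force: 0.2
time: 10.88
position: [0.4392, -0.0055, 0.0775]
tool_rot: [-3.141, 0.06, -0.0]
ft_force: [0.2, -1.0, 0.2]
width: 0.0203
grip_force: 0.2
time: 11.5
position: [0.4464, 0.0353, 0.0775]
tool_rot: [-3.104, 0.481, -0.0]
ft_force: [-0.0, 0.0, 0.4]
width: 0.0205
grip_force: 0.3
time: 12.12
position: [0.4489, 0.0418, 0.0773]
tool_rot: [-3.092, 0.555, 0.0]
ft_force: [-0.3, 0.5, 0.8]
width: 0.0204
grip_force: 0.0
t 12.125 P [0.4489 0.0418 0.0773] width 0.0204 bearing 159.71160655073004 r 0.15362931983487002 z axis [-0.  0. -1.]
shift cm [-0.01 -1.    0.23] turn z 0.06359168850885055 F [-0.3  0.5  0.8]
pink [ 0.4987 -0.0376] 199 r 0.0972 pink bearing 196.06230476867242
blue [ 0.6565 -0.0831] 307 r 0.0969 pink bearing 191.6489299107637
yellow [ 0.5611 -0.1027] 318 r 0.0971 pink bearing 191.37401634286505
green [0.6877 0.0092] 267 r 0.0977 pink bearing 191.74202939875397
```

View pics/s2.png

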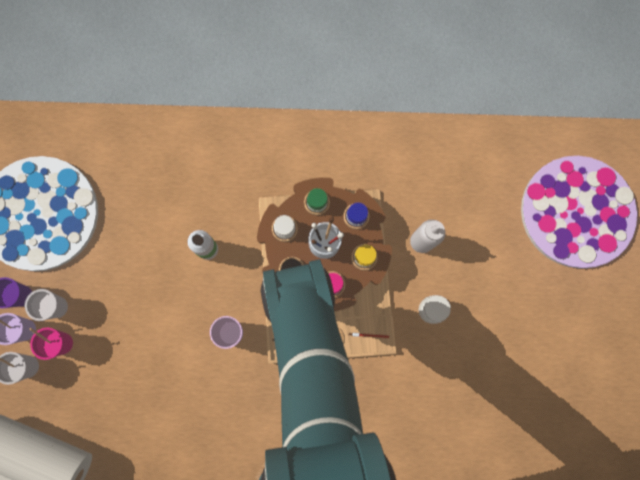

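Pink is now at about 191.5° by the blue, yellow and green jars, with everything else standing. The arm partly covers the pink jar at (336,283). I refine the front direction from the board edges in the first picture.

```bash
python3 - <<'E'
from h import *
p=np.load("pics/top0.npz")["p"]; g=cv2.cvtColor(p,cv2.COLOR_RGB2GRAY)
L=cv2.createLineSegmentDetector().detect(g[180:370,250:405])[0][:,0]
for l in L:
    a,b=l[:2]+[250,180],l[2:]+[250,180]
    if np.hypot(*(a-b))<30: continue
    A,B=ray("top",a,.012),ray("top",b,.012); d=B-A; print(a.round(1),b.round(1),A.round(4),B.round(4),np.hypot(*d).round(3),"deg mod90",(np.degrees(np.arctan2(d[1],d[0]))%90).round(2))
# mat: circle from local colour difference to the tray
h=cv2.cvtColor(p,cv2.COLOR_RGB2LAB).astype(int)[320:358,312:352]
m=(cv2.GaussianBlur(p,(0,0),1)[320:358,312:352].astype(int)); print(m[18,::3].tolist()); 
E
```

```text
[396.2 352. ] [389.6 298.1] [ 0.3476 -0.1884] [ 0.4741 -0.1724] 0.128 deg mod90 7.22
[264. 209.] [291.5 182.7] [0.6837 0.1353] [0.7515 0.0703] 0.094 deg mod90 46.17
[331.  315.5] [295.4 306.4] [ 0.4294 -0.0329] [0.449 0.052] 0.087 deg mod90 77.01
[283.  338.3] [314.3 340.2] [0.3734 0.0791] [0.3705 0.0053] 0.074 deg mod90 87.79
[266.7 325.3] [299.3 321.6] [0.4029 0.1186] [0.4133 0.0418] 0.078 deg mod90 7.74
[313.2 344.1] [283.1 342. ] [0.3614 0.0076] [0.3647 0.0786] 0.071 deg mod90 87.31
[274.4 362. ] [393.3 352.6] [0.3179 0.0976] [ 0.346  -0.1815] 0.281 deg mod90 5.75
[398.9 316.8] [401.6 351.8] [ 0.4301 -0.1946] [ 0.3482 -0.2012] 0.082 deg mod90 4.6
[257.4 198.1] [259.9 234.4] [0.7104 0.1523] [0.6205 0.1428] 0.09 deg mod90 6.08
[379.3 356.9] [275.6 365.1] [ 0.3351 -0.1485] [0.3111 0.0946] 0.244 deg mod90 5.65
[346.9 318.5] [383.1 315.3] [ 0.4234 -0.0709] [ 0.4329 -0.157 ] 0.087 deg mod90 6.35
[300.5 321.8] [331.9 319.4] [0.4129 0.0389] [ 0.4204 -0.0352] 0.075 deg mod90 5.77
[262.3 276.8] [265.2 321.9] [0.5175 0.1333] [0.4107 0.1225] 0.107 deg mod90 5.81
[[203, 162, 119], [207, 165, 120], [200, 156, 112], [185, 144, 102], [181, 140, 99], [186, 144, 102], [184, 143, 101], [187, 145, 102], [193, 149, 105], [184, 143, 101], [174, 136, 96], [184, 146, 107], [189, 150, 111], [188, 150, 110]]
```

```bash
python3 -m crank '[[[0,-0.31,0],[0,0,0.02]],[[0,-0.31,0],[0,0,0.02]],[[0,-0.31,0],[0,0,0.02]],[[0,-0.31,0],[0,0,0.02]],[[0,-0.25,0],[0,0,0.016]]]'
python3 -m crank '[[[0,0,0],[0,0,0]],[[0,0,0],[0,0,0]],[[0,0,0],[0,0,0]],[[0,0,0],[0,0,0]],[[0,0,0],[0,0,0]]]'
python3 w.py 154.3 .154 .056; python3 m.py s3
```

```text
time: 12.8
position: [0.4547, 0.0559, 0.0773]
tool_rot: [-3.062, 0.704, 0.0]
ft_force: [-0.7, -0.0, -0.8]
width: 0.0205
grip_force: 0.2
time: 13.42
position: [0.4547, 0.0557, 0.0773]
tool_rot: [-3.062, 0.703, 0.0]
ft_force: [0.1, 0.0, -0.1]
width: 0.0204
grip_force: 0.0
t 13.425 P [0.4547 0.0557 0.0773] width 0.0204 bearing 154.09866152993888 r 0.15379700089494827 z axis [-0.  0. -1.]
shift cm [-0.02  0.05  0.23] turn z -0.0026994081759443844 F [ 0.1  0.  -0.1]
pink [ 0.4964 -0.026 ] 245 r 0.0969 pink bearing 189.08808399131797
blue [ 0.6492 -0.0889] 308 r 0.0969 pink bearing 186.15556119798597
yellow [ 0.5531 -0.0995] 327 r 0.0969 pink bearing 186.28397408648306
green [ 6.888e-01 -1.000e-04] 273 r 0.0973 pink bearing 186.22915875069447
```

```bash
python3 -m crank '[[[0,0,0],[0,0,0]],[[0,0,0],[0,0,0]],[[0,0,-0.5],[0,0,0]],[[0,0,-1.5],[0,0,0]],[[0,0,-2.5],[0,0,0]]]' 0.65
python3 -m crank '[[[0,0,-3],[0,0,0]],[[-1,0,-3],[0,0,0]],[[-1,0,-3],[0,0,0]],[[0,3,-2],[0,0,0]],[[0,4,0],[0,0,0]]]'
python3 -m crank '[[[0,4,0],[0,0,0]],[[0,4,0],[0,0,0]],[[0,4,0],[0,0,0]],[[0,4,0],[0,0,0]],[[0,4,0],[0,0,0]]]'
python3 -m crank '[[[0,4,0],[0,0,0]],[[0,4,0],[0,0,0]],[[0,4,0],[0,0,0]],[[0,2,0],[0,0,0]],[[0,0,0],[0,0,0]]]'
python3 m.py end
```

```text
time: 14.1
position: [0.4544, 0.0557, 0.1233]
tool_rot: [3.062, -0.703, -0.001]
ft_force: [0.8, 0.1, -0.5]
width: 0.0148
grip_force: 0.0
time: 14.72
position: [0.4064, 0.0012, 0.2347]
tool_rot: [-3.061, 0.7, -0.005]
ft_force: [0.8, -1.1, -0.9]
width: 0.0149
grip_force: 0.0
time: 15.35
position: [0.3182, -0.1796, 0.2333]
tool_rot: [-3.062, 0.702, -0.002]
ft_force: [0.2, 0.1, -0.7]
width: 0.0151
grip_force: 0.0
time: 15.98
position: [0.2574, -0.3053, 0.2331]
tool_rot: [-3.061, 0.706, -0.001]
ft_force: [0.5, 0.7, 0.3]
width: 0.015
grip_force: 0.0
pink [ 0.4951 -0.0207] 333 r 0.0975 pink bearing 185.89714849938667
blue [ 0.6492 -0.0889] 308 r 0.0969 pink bearing 186.15556119798597
yellow [ 0.5532 -0.0995] 326 r 0.0969 pink bearing 186.32032360984584
green [ 6.89e-01 -1.00e-04] 272 r 0.0975 pink bearing 186.22718005861068
```

View pics/end.png

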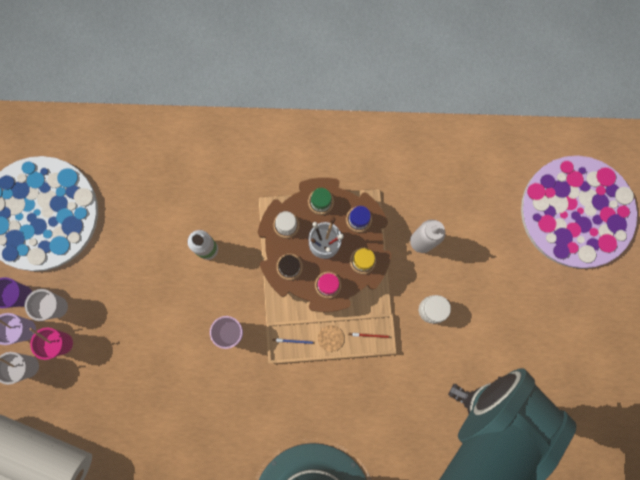

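The pink jar is at (328,285), in line with the mat at (332,338) at bearing 186.1°. The cup, bottle and can are unmoved and the arm is clear.

```bash
python3 -c "
from cell import arm
print(arm.close_job())"
```

```text
the job is handed in; nothing more can be done
None
```

The pink jar stands at the front behind the cork mat (bearing about 186.1°, within about half a degree of the front direction I measured), the turntable is at rest, the cup, bottle and spray can are where they were, and the job is handed in at about 16 s.

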